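Make up the vice kit and the plane kit

ROBOT

A 7-joint arm with a two-finger parallel gripper is mounted at the origin on the work surface. World frame = base frame: x ahead of the robot, y to its left, z up, the work surface at z = 0. Lengths are in m, angles in rad, forces in N, time in s.
With the tool pointing down it reaches from about 0.425 to 0.925 m from the base axis. Payload 6.8 kg.
Tool frame: the origin (TCP) lies between the finger pads; the fingertips stand 22 mm ahead of it and the grasp point (between the pads) lies 3 mm ahead of it; z points along the fingers, y is the direction in which the jaws open and shut (so a half turn about z gives the same grasp; the last joint's range is limited). The gripper opens to 85 mm and grips with 20 to 120 N. Pads are 22 mm wide; open, the fingers measure 114 mm over their backs; the gripper's body (76 mm by 85 mm) begins 54 mm behind the grasp point. The pads swing forward as they close: fully open they stand 13 mm farther back than shut.
Start: joints at [1.09, 0.477, 0.022, 1.555, -0.011, 1.109, -0.083], TCP at [0.246, -0.629, 0.215] pointing down, gripper open.
Joint ranges: [-2.96, 2.96], [-0.34, 2.1], [-1.41, 1.46], [0.24, 2.44], [-1.37, 4.51], [0.17, 1.92], [-2.96, 2.96]. Speed limits (rad/s): [2.39, 2.39, 3.14, 3.14, 3.14, 3.14, 3.14].

INTERFACE

Orientations are given as a unit quaternion [w, x, y, z].
In Python, from station import bot gives the robot as it stands. The module is installed in compiled form; this text tells all that it offers.
- The arm moves only by the tool drive_tool, never from a script. Its argument "series" is one flat list of numbers, 7 for each row, row after row: the opening, from -1 (shut) to 1 (fully open), then the shift along the tool's x, y, z in mm, then the turn, a rotation vector about the tool's x, y, z in rad. In form: [jaw, x, y, z, wx, wy, wz, jaw, x, y, z, wx, wy, wz, ...]. A call has 1 to 12 rows; each row shifts and turns the commanded pose from where the row before left it, along the tool's axes as they then stand; what a row does not reach is not made up. A row lasts 1/8 s, in which the tool goes at most 62.5 mm and 10.7 degrees, less where a joint would pass 70% of its speed; a pose out of reach is approached as far as the arm can. A call with a gripper value outside its range is refused whole. The fingers move at their own pace and stop on an object; "force" is the grip in N (left out, the last holds). Time passes only in rows, so rows that do not move let the fingers close. It gives the time, the measured TCP pose, the force and the opening at its end, in the units of the state.
- bot.get_obs(): the state, without advancing time (a new reading comes with each control period).
- bot.read_camera(name): name is "scene" or "top" or "wrist"; returns a dict with "pixels" (384x512x3 uint8, blue, green, red), "camera_matrix" (3x3 intrinsics, pixels), "distortion" ([k1, k2, p1, p2, k3] as OpenCV has them; the pictures are not rectified), "rvec" (rotation vector, rad) and "tvec" (3), from world to camera coordinates, as OpenCV has them. Camera axes: x right, y down, z forward; pixel columns grow to the right and rows downward; lengths in m; the calibration is good to about 2 mm. A picture is of the moment at which its call begins. There is no depth.
- bot.hand_in(): hands the job in, once; it reports no verdict.
The state is a dict: "t": time; "q": joint angles; "joint_vel": joint speeds; "joint_torque": joint torques, N m; "eef_pos": TCP position; "tool_rot": TCP orientation; "contact_force": force on the tool from outside, world axes, zero at the start; "torque": the same for the moment, N m; "gripper_width": opening from 0.0 (shut) to 1.0 (fully open).
Only numpy, scipy, OpenCV 4.12 (cv2) and the standard library are available. Lean on these libraries where they do the work, as an engineer would, in place of code of your own. Each camera call takes 0.05 s, during which the arm holds its last target. There are 200 camera calls.

TASK

Make up two repair kits from the spare parts on the bench: the brass spindle nut and the tall steel hexagonal coupling go in the blue tray, the orange wooden knob and the orange wooden wedge go in the green tray. Put one part in each compartment, flat on the compartment floor and the same way up as it is now. Leave the hammer head and the steel collar where they are.

Things in the scene. Friction and masses are not known exactly. Their poses are not given: they have to be found in the camera images.
- blue_tray: Blue plastic kit tray, fixed to the bench, 172 mm long (its x) by 88 mm wide (its y). Floor 4 mm thick, walls and divider 4 mm thick, their tops 14 mm above the bench. One divider across the middle makes two compartments of 80 x 80 mm inside, centred at x = +42 mm and x = -42 mm, y = 0 of the tray's own frame. Origin: centre of the underside, on the bench
- green_tray: Green plastic kit tray, fixed to the bench, 172 mm long (its x) by 88 mm wide (its y). Floor 4 mm thick, walls and divider 4 mm thick, their tops 14 mm above the bench. One divider across the middle makes two compartments of 80 x 80 mm inside, centred at x = +42 mm and x = -42 mm, y = 0 of the tray's own frame. Origin: centre of the underside, on the bench
- brass_nut: Brass spindle nut, round: a flange 52 mm in diameter and 8 mm high at the bottom, above it a plain round hub 34 mm in diameter up to 42 mm, with a dark bore on top. About 0.3 kg. Origin: centre of the underside; z up the axis. Grip the hub
- hex_coupling: Bright steel hexagonal coupling standing on end, 46 mm tall, 32 mm across flats, 37 mm across corners, with a dark bore on top. About 0.25 kg. Origin: centre of the underside; z up the axis; one pair of flats faces its +y and -y. Its own yaw is within 0.5 rad of the bench's x axis at the start
- plane_knob: Orange wooden front knob of a hand plane, round and upright, 66 mm tall: foot 44 mm in diameter, waist 28 mm at 20 to 30 mm height, head 38 mm in diameter with straight sides from 40 to 60 mm height. About 0.06 kg. Origin: centre of the underside; z up the axis
- plane_wedge: Orange wooden wedge lying flat, 62 mm long (its x), 36 mm wide (its y), upright sides; its height falls from about 29 mm at the -x end through 22 mm in the middle to 14 mm at the +x end. About 0.05 kg. Origin: middle of its length and width, on the underside. Its own yaw is within 0.5 rad of the bench's x axis at the start
- hammer_head: Dark steel hammer head lying flat, 98 mm long (its x), 26 mm wide, 26 mm high at the -x end, stepping down to 12 mm at the +x end, with a blue band. Stays where it is. Origin: near the middle, on the underside. Its own yaw is within 0.5 rad of the bench's x axis at the start
- steel_collar: Plain bright steel ring, 48 mm outside and 22 mm inside diameter, 28 mm high, lying flat with its hole upward. Stays where it is. Origin: centre of the underside
Mind the look-alikes: they are no part of the job. Leave any pink look-alike of the plane_wedge alone.

How it is judged:
By the outcome, as a careful person would: the job done as asked, in the order asked, and still so for the second after the job is handed in, with the robot touching nothing.
It also fails if it takes over 96 s, if anything falls off the work surface, if the arm or the gripper's body presses on something with over 40 N, if the wrist force passes 120 N, or if a joint passes its speed limit or range.

## Working session

There is one attempt and no reset: what is moved stays moved. The work goes in short steps, Python scripts to look and compute and a tool call to move; the robot and the scene stay as the last step left them, time stands still between calls to the robot, and variables do not carry over. Pictures are saved under pics/ and viewed, about 12 in all and at most 16, crops included, and the job is handed in when it is done.

Besides the shell and the picture viewer there is one more tool, called as name(argument=value, ...) on one line, values as JSON. drive_tool: Moves the arm, as the interface text tells. Its arguments: {"type":"object","properties":{"series":{"type":"array"},"force":{"type":"number"}},"required":["series"]}

```bash
mkdir -p pics
cat > h.py <<'E'
import numpy as np, cv2
from station import bot
def cam(n):
    d=bot.read_camera(n); d['R']=cv2.Rodrigues(np.array(d['rvec'],float))[0]; d['t']=np.array(d['tvec'],float).ravel()
    d['K']=np.array(d['camera_matrix'],float); d['D']=np.array(d['distortion'],float); d['C']=-d['R'].T@d['t']; return d
def rays(d,uv):
    p=cv2.undistortPoints(np.array(uv,float).reshape(-1,1,2),d['K'],d['D']).reshape(-1,2)
    return np.c_[p,np.ones(len(p))]@d['R']
def onplane(d,uv,z):
    r=rays(d,uv); return d['C']+r*((z-d['C'][2])/r[:,2])[:,None]
def tri(d1,a,d2,b):
    r1,r2=rays(d1,[a])[0],rays(d2,[b])[0]
    s=np.linalg.lstsq(np.c_[r1,-r2],d2['C']-d1['C'],rcond=None)[0]
    p,q=d1['C']+s[0]*r1,d2['C']+s[1]*r2
    return (p+q)/2,np.linalg.norm(p-q)
def proj(d,P): return cv2.projectPoints(np.array(P,float).reshape(-1,1,3),d['R'],d['t'],d['K'],d['D'])[0].reshape(-1,2)
E
python3 - <<'E'
from h import *
o=bot.get_obs(); print({k:np.round(v,3) for k,v in o.items()})
for n in ['top','scene','wrist']:
    d=cam(n); cv2.imwrite(f'pics/{n}0.png',d['pixels']); print(n,d['C'].round(3),d['R'].round(2).tolist())
cv2.imwrite('pics/top0b.png',cv2.resize(cv2.imread('pics/top0.png'),(800,600)))
cv2.imwrite('pics/scene0b.png',cv2.resize(cv2.imread('pics/scene0.png'),(800,600)))
E
```

```text
{'t': np.float64(0.0), 'q': array([ 1.09 ,  0.478,  0.022,  1.556, -0.012,  1.109, -0.083]), 'joint_vel': array([ 0.001,  0.001, -0.   ,  0.001, -0.   ,  0.001,  0.   ]), 'joint_torque': array([ 0.0000e+00, -5.9645e+01,  1.6080e+00, -2.8119e+01,  1.2000e-02,
        9.0000e-03, -0.0000e+00]), 'eef_pos': array([ 0.246, -0.628,  0.214]), 'tool_rot': array([-0.001,  0.983,  0.185, -0.   ]), 'contact_force': array([ 0.15 , -0.305, -0.579]), 'torque': array([ 0.043, -0.031,  0.024]), 'gripper_width': np.float64(1.003)}
top [0.446 0.008 1.016] [[0.02, -1.0, -0.0], [-1.0, -0.02, -0.06], [0.06, 0.0, -1.0]]
scene [1.107 0.322 0.548] [[-0.44, 0.9, -0.0], [0.53, 0.25, -0.81], [-0.73, -0.36, -0.58]]
wrist [ 0.314 -0.601  0.373] [[0.36, -0.93, -0.0], [-0.89, -0.35, 0.29], [-0.27, -0.1, -0.96]]
```

View pics/top0b.png

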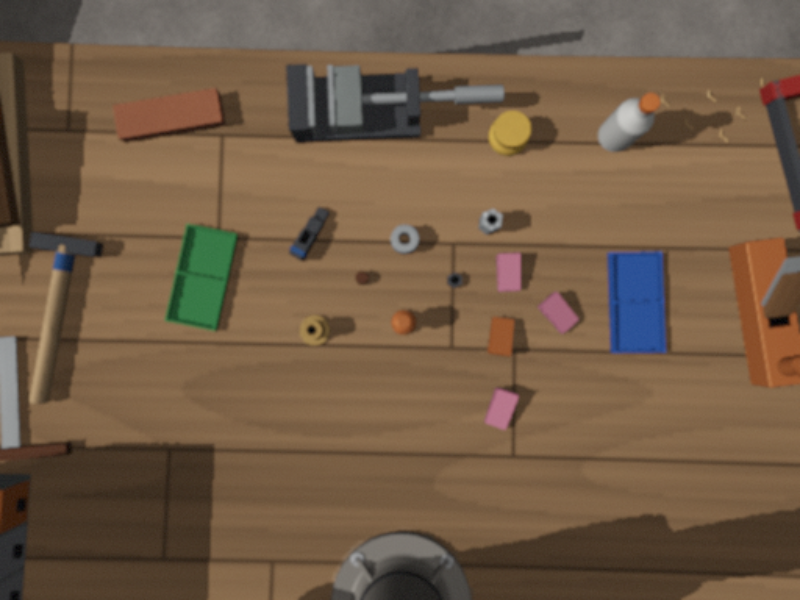

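View pics/scene0b.png

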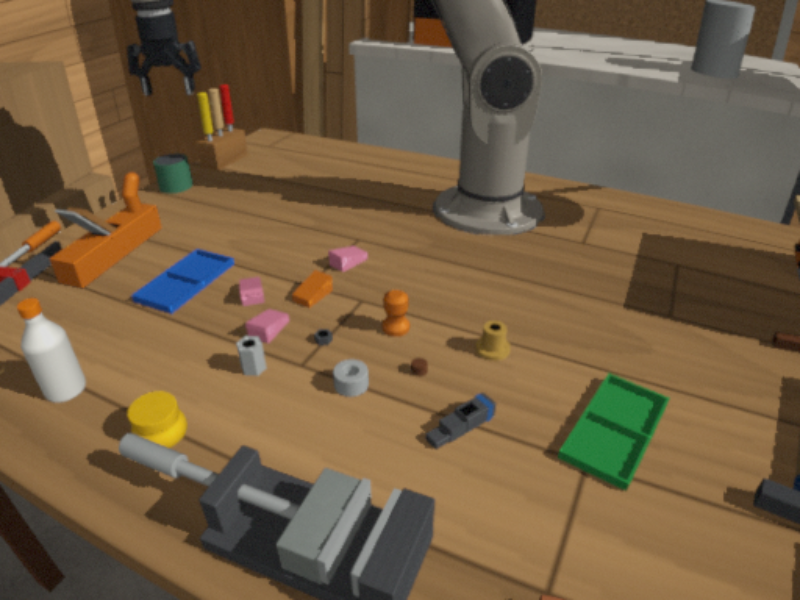

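The top view (800x600) shows:
- **Parts to move:** brass nut (315,330), orange knob (403,321), orange wedge (501,336), hex coupling (490,220).
- **Parts to leave:** collar (405,238), hammer head (310,233).
- **Trays:** blue (637,302), green (202,277).
- **Look-alikes:** pink wedges at (509,271), (559,312) and (502,409). Small dark nut (455,280) and brown bit (363,278).

Only the block at (501,336) is orange, so it is the wedge. I'll confirm it in a crop.

```bash
cat > m.py <<'E'
from h import *
def mask(im,lo,hi): return cv2.inRange(cv2.cvtColor(im,cv2.COLOR_BGR2HSV),np.array(lo),np.array(hi))
C={'blue':((108,150,60),(125,255,255)),'green':((55,120,40),(80,255,255)),'orange':((5,185,90),(14,255,255)),'brass':((18,120,70),(30,255,255)),'pink':((160,60,80),(179,255,255))}
def blobs(im,c,amin=80):
    cs=cv2.findContours(mask(im,*C[c]),cv2.RETR_EXTERNAL,cv2.CHAIN_APPROX_NONE)[0]
    return [k for k in cs if cv2.contourArea(k)>amin]
E
python3 - <<'E'
from m import *
for n in ['top','scene']:
    d=cam(n); im=d['pixels']
    for c in C:
        for k in blobs(im,c,60):
            r=cv2.minAreaRect(k); M=cv2.moments(k); g=(M['m10']/M['m00'],M['m01']/M['m00'])
            z={'blue':.012,'green':.012}.get(c,.025)
            print(n,c,int(cv2.contourArea(k)),np.round(g,1),'rect',np.round(r[1],1),'P',onplane(d,[g],z)[0].round(3), 'corners' if n=='top' and c in('blue','green','orange') else '', onplane(d,cv2.boxPoints(r),z)[:,:2].round(3).tolist() if n=='top' and c!='pink' else '')
dt,ds=cam('top'),cam('scene')
s=.64
# eyeballed tops (bores / head centre), tray corners: top, scene in 800x600 px
for nm,a,b in [('nut bore',(315,329),(495,327)),('hex bore',(491,218),(250,343)),('collar hole',(405,238),(351,369)),('blue c TL',(609,252),(201,251)),('green cTR',(237,232),(628,485)),('green TL',(187,227),(561,456))]:
    p,e=tri(dt,np.array(a)*s,ds,np.array(b)*s); print(nm,p.round(4),round(e,4))
t=dt['pixels']; 
cv2.imwrite('pics/crop1.png',cv2.resize(t[125:285,180:360],(720,640)[0:2],interpolation=cv2.INTER_CUBIC)[:600])
E
```

```text
top blue 1989 [407.2 193.2] rect [62.4 33.5] P [ 0.514 -0.394  0.012] corners [[0.595, -0.346], [0.6, -0.435], [0.433, -0.44], [0.428, -0.352]]
top green 1874 [129.  176.8] rect [32.4 62.1] P [0.54  0.353 0.012] corners [[0.467, 0.41], [0.631, 0.381], [0.614, 0.295], [0.45, 0.326]]
top brass 266 [200.9 211. ] rect [18. 19.] P [0.453 0.155 0.025]  [[0.429, 0.178], [0.479, 0.18], [0.48, 0.132], [0.43, 0.131]]
top brass 611 [325.9  84.7] rect [25.5 30.4] P [ 0.8   -0.17   0.025]  [[0.794, -0.118], [0.854, -0.175], [0.806, -0.224], [0.746, -0.167]]
top pink 354 [320.7 261. ] rect [16.1 24.7] P [ 0.329 -0.163  0.025]  
top pink 348 [357.2 199.6] rect [24.4 16.3] P [ 0.493 -0.257  0.025]  
top pink 339 [325.6 173.5] rect [24. 15.] P [ 0.56  -0.173  0.025]  
scene blue 1121 [116.8 179.4] rect [23.6 65.8] P [ 0.529 -0.381  0.012]  
scene green 2828 [392.8 275.5] rect [49.3 65.2] P [0.557 0.354 0.012]  
scene orange 258 [251.6 200.3] rect [28. 16.] P [0.47  0.002 0.025]  
scene orange 294 [198.7 185. ] rect [16.3 26.9] P [ 0.47  -0.149  0.025]  
scene orange 1799 [ 68.8 153.7] rect [39.1 83.4] P [ 0.499 -0.607  0.025]  
scene orange 271 [275.3  20.5] rect [23.4 15.8] P [-1.807 -0.914  0.025]  
scene brass 1027 [100.7 267.2] rect [40.8 33.7] P [ 0.8   -0.167  0.025]  
scene brass 418 [315.7 218.3] rect [26. 22.] P [0.469 0.163 0.025]  
scene brass 199 [131.2  71.6] rect [27.8  9.4] P [-0.232 -1.01   0.025]  
scene pink 338 [170.5 207.5] rect [18.4 26.2] P [ 0.58  -0.158  0.025]  
scene pink 203 [160.3 186.2] rect [16.3 14.3] P [ 0.518 -0.236  0.025]  
scene pink 245 [221.5 164.6] rect [14.5 24. ] P [ 0.356 -0.148  0.025]  
nut bore [0.4528 0.1556 0.0369] 0.0078
hex bore [ 0.6454 -0.1367  0.0445] 0.0042
collar hole [0.612  0.0064 0.0255] 0.0037
blue c TL [ 0.5718 -0.294   0.1193] 0.0343
green cTR [ 0.6201  0.3475 -0.0229] 0.0824
green TL [0.6304 0.3352 0.0408] 0.071
```

View pics/crop1.png

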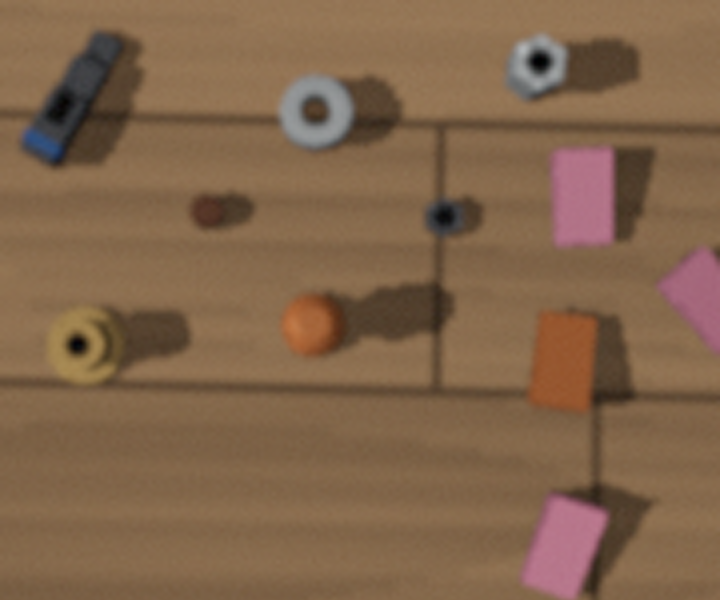

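The crop confirms it: the orange block at crop (563,360), full image (501,336) is the wedge, and its three look-alikes are pink. Next I move over the blue tray for a close look.

drive_tool(series=[1, 40, -16, 0, 0, 0, 0, 1, 40, -16, 0, 0, 0, 0, 1, 40, -16, 0, 0, 0, 0, 1, 40, -16, 0, 0, 0, 0, 1, 40, -16, 0, 0, 0, 0, 1, 40, -16, 0, 0, 0, 0, 1, 40, -16, 0, 0, 0, 0, 1, 40, -16, 0, 0, 0, 0, 1, 0, 0, -10, 0, 0, 0.124, 1, 0, 0, -10, 0, 0, 0.124, 1, 0, 0, -10, 0, 0, 0.124, 1, 0, 0, 0, 0, 0, 0])

```text
t: 1.85
eef_pos: [0.4977, -0.3931, 0.2462]
tool_rot: [0.001, 1.0, 0.001, 0.001]
contact_force: [-0.7, 0.0, 0.1]
gripper_width: 1.0
```

Run:
```python
from m import *
o=bot.get_obs();print(o['eef_pos'].round(4),o['tool_rot'].round(3))
d=cam('wrist'); cv2.imwrite('pics/w1.png',d['pixels']); np.savez('w1.npz',R=d['R'],t=d['t'],K=d['K'],D=d['D'],C=d['C'])
for k in blobs(d['pixels'],'blue',2000):
    b=cv2.boxPoints(cv2.minAreaRect(k)); print(b.round(0).tolist(), onplane(d,b,.014)[:,:2].round(4).tolist())
```

```text
[ 0.4977 -0.3931  0.2462] [0.001 1.    0.001 0.001]
[[218.0, 83.0], [284.0, 81.0], [288.0, 204.0], [222.0, 206.0]] [[0.5976, -0.3452], [0.6003, -0.4313], [0.4301, -0.4426], [0.4266, -0.3451]]
```

View pics/w1.png

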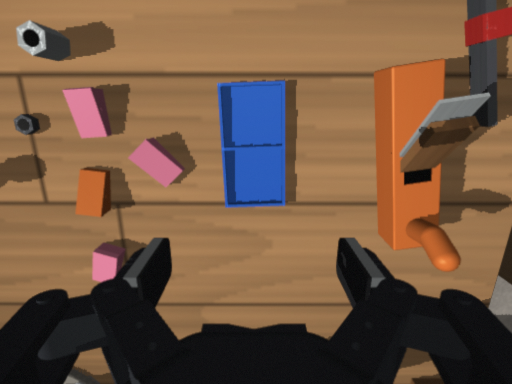

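The wrist view shows the blue tray with rim corners about (219,84), (285,81), (285,206) and (227,207). The hex coupling is at (32,38) and the orange wedge at (93,192). I'll triangulate the corners against the top view.

```bash
cat >> m.py <<'E'
def quad(k):
    h=cv2.convexHull(k)
    for e in np.arange(1,12,.5):
        p=cv2.approxPolyDP(h,e,True)
        if len(p)==4: return p[:,0].astype(float)
def order(d,q): # by world x,y sign about the centroid
    P=onplane(d,q,.01)[:,:2]; v=P-P.mean(0); return q[np.argsort(np.arctan2(v[:,1],v[:,0]))]
def tray(d1,d2,c):
    q=[order(d,quad(max(blobs(d['pixels'],c,500),key=cv2.contourArea))) for d in (d1,d2)]
    for a,b in zip(*q): p,e=tri(d1,a,d2,b); print(c,'tri',p.round(3),round(e,4))
    for d,x in zip((d1,d2),q):
        P=onplane(d,x,.014)[:,:2]; ax=(P[2]+P[1]-P[0]-P[3])/2; print(' c',P.mean(0).round(4),'L',np.linalg.norm(ax).round(3),'yaw',np.arctan2(ax[1],ax[0]).round(3),P.round(3).tolist())
E
python3 - <<'E'
from m import *
t,w=cam('top'),cam('wrist'); tray(w,t,'blue')
im=t['pixels']; print(cv2.cvtColor(im,cv2.COLOR_BGR2HSV)[[205,215,206],[258,320,259]])
mm=mask(im,(4,165,60),(14,255,255)); n,l,s,c=cv2.connectedComponentsWithStats(mm)
for i in range(1,n):
    if s[i,4]>100: print(s[i],c[i].round(1),onplane(t,[c[i]],.022)[0].round(3))
wm=mask(w['pixels'],(4,165,60),(14,255,255)); n,l,s2,c2=cv2.connectedComponentsWithStats(wm)
for i in range(1,n):
    if s2[i,4]>300: print('w',s2[i],c2[i].round(1),onplane(w,[c2[i]],.022)[0].round(3))
print('hex',tri(w,(32,38),t,(314,139.5)))
E
```

```text
blue tri [ 0.435 -0.434  0.026] 0.001
blue tri [ 0.599 -0.43   0.017] 0.0024
blue tri [ 0.595 -0.347  0.015] 0.0027
blue tri [ 0.43  -0.351  0.018] 0.0008
 c [ 0.5138 -0.391 ] L 0.169 yaw 0.032 [[0.43, -0.436], [0.6, -0.43], [0.596, -0.346], [0.428, -0.351]]
 c [ 0.5144 -0.3928] L 0.163 yaw 0.041 [[0.435, -0.44], [0.598, -0.432], [0.594, -0.347], [0.43, -0.353]]
[[ 12 166 164]
 [ 11 176 149]
 [ 12 166 166]]
[410  60  12  12 109] [415.4  65.6] [ 0.857 -0.41   0.022]
[479 153  25  22 360] [490.5 161.7] [ 0.601 -0.607  0.022]
[467 156  14  24 225] [473.3 167.9] [ 0.584 -0.563  0.022]
[251 199  15  14 139] [258.6 205.6] [0.471 0.003 0.022]
[313 203  16  25 315] [320.6 215. ] [ 0.45  -0.162  0.022]
[474 202  18  45 456] [482.5 224. ] [ 0.437 -0.585  0.022]
[488 208  24  39 724] [500.8 227.1] [ 0.43  -0.632  0.022]
w [  375    58    87   214 10645] [409.8 161.1] [ 0.496 -0.606  0.022]
w [  76  168   34   48 1315] [ 91.5 191.1] [ 0.451 -0.162  0.022]
hex (array([ 0.6441703 , -0.13747105,  0.04677893]), np.float64(0.004082158632057815))
```

drive_tool(series=[1, 0, -46, 0, 0, 0, 0, 1, 0, -46, 0, 0, 0, 0, 1, 0, -46, 0, 0, 0, 0, 1, 0, -46, 0, 0, 0, 0, 1, 0, -46, 0, 0, 0, 0, 1, 0, -46, 0, 0, 0, 0, 1, 0, -46, 0, 0, 0, 0, 1, -10, -46, 3, 0, 0, 0, 1, -10, -46, 8, 0, 0, 0, 1, -10, -46, 10, 0, 0, 0, 1, -10, -46, 10, 0, 0, 0, 1, -4, -43, 10, 0, 0, 0])

```text
t: 3.5
eef_pos: [0.452, 0.1574, 0.2039]
tool_rot: [0.0, 1.0, 0.001, -0.0]
contact_force: [0.8, -0.2, -0.6]
gripper_width: 1.001
```

Run:
```python
from m import *
d=cam('wrist'); cv2.imwrite('pics/w2.png',d['pixels']); t=cam('top')
o=bot.get_obs();print(o['eef_pos'].round(4),o['tool_rot'].round(3))
tray(d,t,'green')
```

```text
[0.451  0.1609 0.2034] [-0.001  1.     0.005 -0.001]
green tri [0.53  0.186 0.347] 0.0406
green tri [0.607 0.288 0.042] 0.0014
green tri [0.623 0.372 0.034] 0.0026
green tri [0.507 0.32  0.168] 0.0452
 c [0.5395 0.3566] L 0.169 yaw -0.18 [[0.449, 0.33], [0.615, 0.299], [0.63, 0.384], [0.464, 0.414]]
 c [0.5907 0.3436] L 0.057 yaw -0.196 [[0.587, 0.303], [0.611, 0.296], [0.626, 0.38], [0.539, 0.395]]
```

View pics/w2.png

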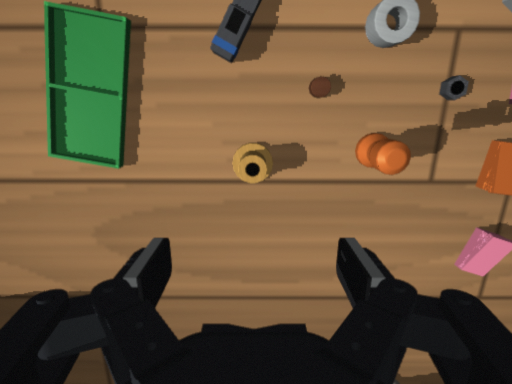

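The view shows the nut bore at (252,169), the knob head at (392,156), and the green tray with rim corners about (46,3), (129,19), (121,166) and (48,155).

Run:
```python
from m import *
o=bot.get_obs();print(o['eef_pos'].round(4),o['tool_rot'].round(4))
d=cam('wrist'); t=cam('top'); t['pixels']=cv2.imread('pics/top0.png')
tray(d,t,'green')
b=cv2.findContours(mask(d['pixels'][155:183,240:266],(0,0,0),(179,255,35)),0,1)[0]; k=max(b,key=cv2.contourArea); (x,y),r=cv2.minEnclosingCircle(k); uv=(x+240,y+155); print(uv,r)
for z in (.042,.038): print('nut',onplane(d,[uv],z)[0].round(4))
print(tri(d,uv,t,(201.6,210.6)))
k=max(blobs(d['pixels'][140:190,225:280],'brass',50),key=cv2.contourArea)+[225,140]
pl=k[:,0]; print('nut left/right/bottom px',pl.min(0),pl.max(0))
print('knob head',onplane(d,[(391,156)],.064),tri(d,(391,156),t,(258.3,205)))
```

```text
[0.451  0.1609 0.2034] [-9.0e-04  1.0e+00  4.9e-03 -9.0e-04]
green tri [0.454 0.32  0.035] 0.0017
green tri [0.604 0.285 0.048] 0.0025
green tri [0.623 0.372 0.034] 0.0015
green tri [0.468 0.399 0.036] 0.0
 c [0.5391 0.3566] L 0.168 yaw -0.185 [[0.449, 0.329], [0.614, 0.298], [0.629, 0.385], [0.464, 0.415]]
 c [0.5394 0.3528] L 0.158 yaw -0.188 [[0.455, 0.327], [0.609, 0.296], [0.626, 0.38], [0.469, 0.408]]
(255.63513469696045, 168.17567539215088) 6.040655612945557
nut [0.4529 0.16   0.042 ]
nut [0.452 0.16  0.038]
(array([0.45188062, 0.15661351, 0.02746492]), np.float64(0.008022342312031278))
nut left/right/bottom px [236 142] [275 182]
knob head [[0.47265566 0.01620934 0.064     ]] (array([0.47033214, 0.00469184, 0.04187299]), np.float64(0.003387953342737884))
```

drive_tool(series=[1, 0, 0, 30, 0, 0, 0, 1, 0, 0, 30, 0, 0, 0, 1, 0, 0, 0, 0, 0, 0, 1, 0, 0, 0, 0, 0, 0], force=40)

```text
t: 4.2
eef_pos: [0.4536, 0.1555, 0.1454]
tool_rot: [-0.0, 1.0, -0.0, 0.001]
contact_force: [0.0, 0.2, 0.8]
gripper_width: 0.995
```

Run:
```python
from m import *
o=bot.get_obs();print(o['eef_pos'].round(4),o['tool_rot'].round(4),o['joint_vel'].round(3))
d=cam('wrist'); t=cam('top'); t['pixels']=cv2.imread('pics/top0.png')
im=d['pixels']; cv2.imwrite('pics/w3.png',im)
n,l,s,c=cv2.connectedComponentsWithStats(mask(im[:240],(0,0,0),(179,255,35)))
for i in range(1,n):
    if 60<s[i,4]<900: print(s[i],c[i].round(1),onplane(d,[c[i]],.042)[0].round(4),tri(d,c[i],t,(201.6,210.6))[0].round(4))
```

```text
[0.4536 0.1555 0.1454] [-1.e-04  1.e+00 -2.e-04  5.e-04] [-0.002 -0.011 -0.006 -0.012  0.002 -0.003 -0.006]
[  2   0   8  43 197] [ 6.  18.1] [0.5954 0.3609 0.042 ] [0.4758 0.0874 0.4066]
[216   0  23  20 296] [226.8   8. ] [0.6021 0.1785 0.042 ] [0.4563 0.1091 0.5252]
[231   0  20  42 185] [239.8  19.4] [0.5939 0.168  0.042 ] [0.4632 0.1161 0.4988]
[488  77  16  17 212] [495.8  85.3] [ 0.5432 -0.0555  0.042 ] [0.4909 0.1209 0.2624]
[243 178  15  14 173] [249.9 184.2] [0.453  0.1602 0.042 ] [0.4523 0.1565 0.0325]
```

drive_tool(series=[1, 0, -2, 36, 0, 0, 0, 1, 0, 0, 36, 0, 0, 0, 1, 0, 0, 24, 0, 0, 0, 1, 0, 0, 12, 0, 0, 0, 1, 0, 0, 0, 0, 0, 0, -1, 0, 0, 0, 0, 0, 0, -1, 0, 0, 0, 0, 0, 0, -1, 0, 0, 0, 0, 0, 0, -1, 0, 0, 0, 0, 0, 0, -1, 0, 0, 0, 0, 0, 0], force=40)

```text
t: 5.55
eef_pos: [0.4529, 0.1581, 0.0365]
tool_rot: [-0.0, 1.0, 0.0, 0.0]
contact_force: [0.6, -0.9, 0.2]
gripper_width: -0.003
```

Run:
```python
from m import *
o=bot.get_obs();print(o['eef_pos'].round(4),o['gripper_width'])
a=cam('wrist')['pixels']; b=cam('scene')['pixels']; cv2.imwrite('pics/c4.png',np.hstack([a[:,:400],cv2.resize(b[150:290,240:420],(360,280))[:280] if 0 else cv2.copyMakeBorder(cv2.resize(b[130:300,240:430],(400,358)),0,26,0,0,0)]))
```

```text
[0.4529 0.1581 0.0365] -0.002573584375062113
```

View pics/c4.png

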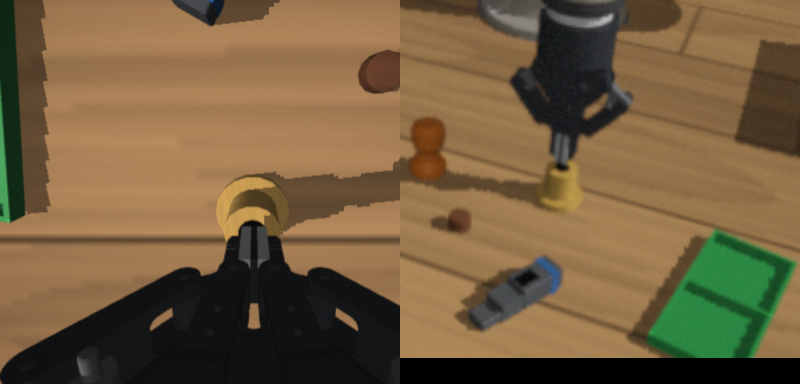

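The jaws shut empty. The picture shows the nut at (252,207) still upright, with the shut fingers behind or above it at (250,235). I'll work out how far off it is.

Run:
```python
from m import *
d=cam('wrist'); s=cam('scene'); t=cam('top'); T=np.array(bot.get_obs()['eef_pos'])
for n,P in [('tcp',T),('grasp',T-[0,0,.003]),('tip',T-[0,0,.022])]: print(n,proj(d,[P]).round(0),'scene',proj(s,[P]).round(0))
print('nut@.453,.158 base/top in wrist',proj(d,[[.453,.158,0],[.453,.158,.042]]).round(0).tolist(),'scene',proj(s,[[.453,.158,0],[.453,.158,.042]]).round(0).tolist())
k=max(blobs(d['pixels'],'brass',200),key=cv2.contourArea); print(k[:,0].min(0),k[:,0].max(0)); l,r=k[:,0].min(0)[0],k[:,0].max(0)[0]
yl=k[k[:,0,0]==l][:,0].mean(0); yr=k[k[:,0,0]==r][:,0].mean(0); print(yl,yr,onplane(d,[yl,yr,(252,k[:,0].min(0)[1])],.008))
k=max([k for k in blobs(s['pixels'],'brass',100) if k[:,0].min()>150],key=cv2.contourArea); print('scene nut',k[:,0].min(0),k[:,0].max(0))
print(s['pixels'].shape)
```

```text
tcp [[255. 229.]] scene [[316. 210.]]
grasp [[255. 227.]] scene [[316. 211.]]
tip [[255. 215.]] scene [[315. 217.]]
nut@.453,.158 base/top in wrist [[255.0, 208.0], [255.0, 233.0]] scene [[315.0, 222.0], [316.0, 208.0]]
[217 175] [288 241]
[217. 210.] [288.  210.5] [[0.45435708 0.18505841 0.008     ]
 [0.45405334 0.13477462 0.008     ]
 [0.47989764 0.16026263 0.008     ]]
scene nut [303 205] [326 231]
(384, 512, 3)
```

Run:
```python
from m import *
d=cam('wrist'); s=cam('scene')
a=cv2.resize(d['pixels'][160:300,190:320],(400,431)); b=cv2.resize(s['pixels'][170:240,285:350],(400,431)); cv2.imwrite('pics/c5.png',np.hstack([a,b]))
```

```text
(no output)
```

View pics/c5.png

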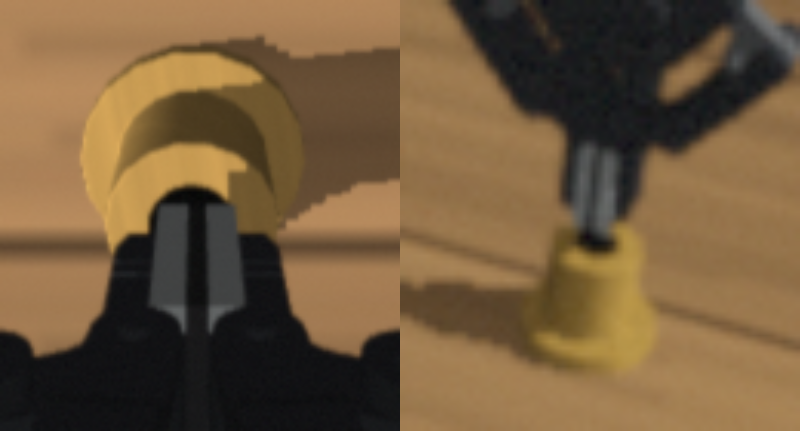

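Run:
```python
from m import *
d=cam('wrist'); s=cam('scene')
for a in [(253.4,221),(253.4,226)]:
  for b in [(317.2,208),(317.2,210)]: print(a,b,tri(d,a,s,b))
for z in (.015,.03,.042,.05): print(z,proj(d,[[.4535,.159,z]]).round(0),proj(s,[[.4535,.159,z]]).round(0), onplane(d,[(253.4,226)],z)[0].round(4),onplane(s,[(317.2,209)],z)[0].round(4))
```

```text
(253.4, 221) (317.2, 208) (array([0.46316645, 0.16087095, 0.04964138]), np.float64(0.00352335989617387))
(253.4, 221) (317.2, 210) (array([0.4597486 , 0.16074296, 0.04155716]), np.float64(0.0032297690232153684))
(253.4, 226) (317.2, 208) (array([0.45896014, 0.16037235, 0.04658972]), np.float64(0.002458544930228352))
(253.4, 226) (317.2, 210) (array([0.45529301, 0.16021691, 0.0382921 ]), np.float64(0.0021037963146504912))
0.015 [[254. 215.]] [[315. 217.]] [0.4452 0.1593 0.015 ] [0.4212 0.1526 0.015 ]
0.03 [[254. 224.]] [[316. 212.]] [0.452  0.1593 0.03  ] [0.4405 0.1573 0.03  ]
0.042 [[254. 232.]] [[317. 208.]] [0.4574 0.1592 0.042 ] [0.4559 0.1611 0.042 ]
0.05 [[254. 238.]] [[317. 205.]] [0.461  0.1592 0.05  ] [0.4662 0.1637 0.05  ]
```

The tips measure z≈0.043–0.047 while the reported TCP z is 0.0365. By the text they should be at 0.0145, so the fingertips really sit about 30 mm higher relative to eef_pos than stated. The nut is untouched. I'll open, go 22 mm lower and measure again.

drive_tool(series=[1, 0, 0, 0, 0, 0, 0, 1, 0, 0, 0, 0, 0, 0, 1, 0, 0, 0, 0, 0, 0, 1, 0, 0, 0, 0, 0, 0, 1, 0, 0, 11, 0, 0, 0, 1, 0, 0, 11, 0, 0, 0, 1, 0, 0, 0, 0, 0, 0])

```text
t: 6.88
eef_pos: [0.4518, 0.1577, 0.0131]
tool_rot: [0.0, 1.0, 0.0, -0.001]
contact_force: [0.2, 0.0, -0.4]
gripper_width: 0.997
```

Run:
```python
from m import *
d=cam('wrist'); s=cam('scene'); o=bot.get_obs(); print(o['eef_pos'].round(4),o['contact_force'].round(1),o['gripper_width'])
b=cv2.resize(s['pixels'][160:250,270:370],(445,400),interpolation=cv2.INTER_CUBIC); a=cv2.resize(d['pixels'][140:384,130:380],(350,342)); cv2.imwrite('pics/c6.png',np.hstack([np.vstack([a,np.zeros((58,350,3),np.uint8)]),b]))
```

```text
[0.4526 0.158  0.014 ] [-0.3  0.1  1.2] 1.0002193280564435
```

View pics/c6.png

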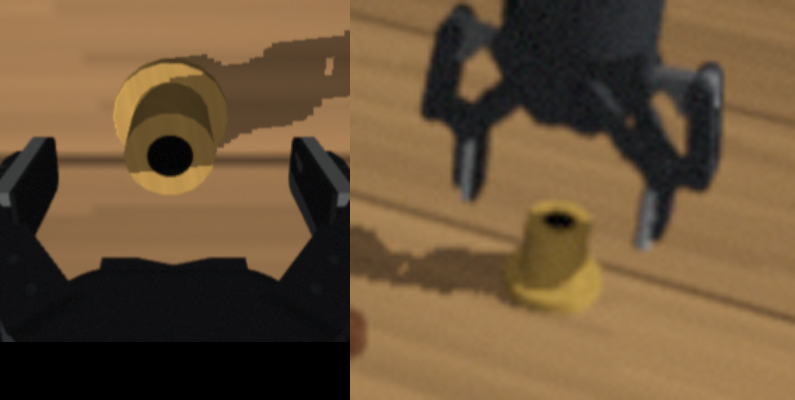

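Run:
```python
from m import *
d=cam('wrist'); s=cam('scene')
print(tri(d,(165,238.5),s,(335.6,215.5)),tri(d,(341,238.5),s,(296.3,204.5)))
print(bot.get_obs()['eef_pos'], d['C'].round(4))
for z in (.03,.035,.04): print(z,proj(s,[[.4526,.158+.0425,z],[.4526,.158-.0425,z]]).round(1).tolist(),proj(d,[[.4526,.158+.0425,z],[.4526,.158-.0425,z]]).round(1).tolist())
```

```text
(array([0.45932136, 0.20509516, 0.04065587]), np.float64(0.0005750147734421535)) (array([0.45992374, 0.11311538, 0.04122431]), np.float64(0.002017343951425766))
[0.45296196 0.15816966 0.01447953] [0.5263 0.1591 0.1727]
0.03 [[333.7, 217.0], [298.5, 207.1]] [[179.6, 241.0], [331.5, 241.3]]
0.035 [[334.0, 215.3], [298.6, 205.4]] [[177.3, 245.3], [333.9, 245.6]]
0.04 [[334.3, 213.5], [298.7, 203.7]] [[174.8, 249.9], [336.5, 250.1]]
```

Open tips measure about z 0.038–0.041 at eef z 0.014, so the ~30 mm offset holds. I'll go to eef z≈0.002 and grip the hub; the opening should read about 0.4.

drive_tool(series=[1, 1, 0, 12, 0, 0, 0, 1, 0, 0, 0, 0, 0, 0, -1, 0, 0, 0, 0, 0, 0, -1, 0, 0, 0, 0, 0, 0, -1, 0, 0, 0, 0, 0, 0, -1, 0, 0, 0, 0, 0, 0, -1, 0, 0, 0, 0, 0, 0], force=45)

```text
t: 7.95
eef_pos: [0.454, 0.1582, 0.0028]
tool_rot: [-0.0, 1.0, 0.0, 0.0]
contact_force: [-1.1, -0.1, 6.2]
gripper_width: 0.371
```

drive_tool(series=[-1, 0, 0, -15, 0, 0, 0, -1, 0, 0, -40, 0, 0, 0, -1, 0, 0, -45, 0, 0, 0, -1, 2, 61, 0, 0, 0, 0, -1, 2, 61, 0, 0, 0, 0, -1, 2, 61, 0, 0, 0, 0, -1, 2, 61, 0, 0, 0, 0, -1, 2, 61, 0, 0, 0, 0, -1, 2, 61, 0, 0, 0, 0, -1, 2, 61, 0, 0, 0, 0, -1, 2, 61, 0, 0, 0, 0, -1, 2, 62, 0, 0, 0, 0])

```text
t: 9.45
eef_pos: [0.4719, -0.3935, 0.103]
tool_rot: [-0.0, 1.0, 0.001, 0.0]
contact_force: [1.1, 0.5, -1.3]
gripper_width: 0.372
```

drive_tool(series=[-1, 0, 0, 0, 0, 0, 0, -1, 0, 0, 0, 0, 0, 0])

```text
t: 9.7
eef_pos: [0.4719, -0.3911, 0.1024]
tool_rot: [-0.001, 1.0, 0.0, -0.0]
contact_force: [0.3, 0.7, -2.7]
gripper_width: 0.372
```

Run:
```python
from m import *
d=cam('wrist'); o=bot.get_obs(); print(o['eef_pos'].round(4),o['tool_rot'].round(4),o['contact_force'].round(1),o['gripper_width'])
for k in blobs(d['pixels'],'blue',800): q=order(d,quad(k)); P=onplane(d,q,.014)[:,:2]; print(q.tolist(),P.round(4).tolist(),P.mean(0))
cv2.imwrite('pics/w7.png',d['pixels'])
```

```text
[ 0.4723 -0.3902  0.1024] [-8.0e-04  1.0e+00  1.1e-03 -1.0e-04] [-0.6 -0.4 -2.7] 0.37626519603796066
[[303.0, 230.0], [306.0, 30.0], [197.0, 35.0], [212.0, 217.0]] [[0.43, -0.4371], [0.6008, -0.4307], [0.5972, -0.3453], [0.4432, -0.3507]] [ 0.51778656 -0.39093753]
```

View pics/w7.png

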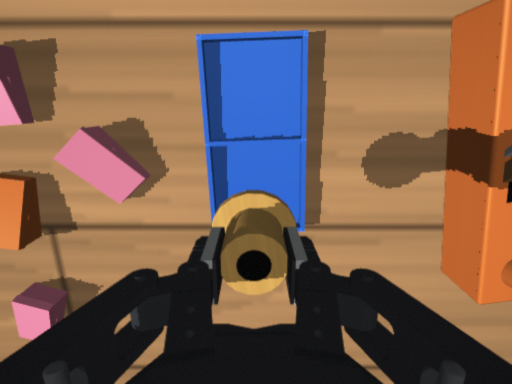

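The nut is held upright between the pads (bore at (253,265)), above the near blue compartment. Now lowering.

drive_tool(series=[-1, 0, 1, 30, 0, 0, 0, -1, 0, 0, 30, 0, 0, 0, -1, 0, 0, 20, 0, 0, 0, -1, 0, 0, 10, 0, 0, 0, -1, 0, 0, 3, 0, 0, 0, -1, 0, 0, 0, 0, 0, 0])

```text
t: 10.5
eef_pos: [0.4728, -0.3931, 0.01]
tool_rot: [0.0, 1.0, 0.0, 0.0]
contact_force: [-0.7, -0.8, -3.1]
gripper_width: 0.369
```

drive_tool(series=[-1, 0, 0, 2, 0, 0, 0, -1, 0, 0, 0, 0, 0, 0])

```text
t: 10.75
eef_pos: [0.4724, -0.3931, 0.0078]
tool_rot: [0.0, 1.0, 0.0, 0.0]
contact_force: [0.3, -0.7, -3.0]
gripper_width: 0.374
```

drive_tool(series=[-1, 0, 0, 1, 0, 0, 0, -1, 0, 0, 0.5, 0, 0, 0, -1, 0, 0, 0, 0, 0, 0])

```text
t: 11.12
eef_pos: [0.4725, -0.3932, 0.0069]
tool_rot: [0.0, 1.0, 0.0, 0.0]
contact_force: [-3.0, 1.4, 6.2]
gripper_width: 0.371
```

drive_tool(series=[1, 0, 0, 0, 0, 0, 0, 1, 0, 0, 0, 0, 0, 0, 1, 0, 0, 0, 0, 0, 0, 1, 0, 0, -10, 0, 0, 0, 1, 0, 0, -50, 0, 0, 0, 1, 0, 0, -60, 0, 0, 0, 1, 32, -50, 0, 0, 0, 0, 1, 32, -50, 0, 0, 0, 0, 1, 32, -50, 0, 0, 0, 0, 1, 32, -50, 0, 0, 0, 0, 1, 32, -48, 0, 0, 0, 0, 1, 0, 0, 0, 0, 0, 0])

```text
t: 12.62
eef_pos: [0.6351, -0.1373, 0.1268]
tool_rot: [-0.002, 1.0, 0.005, 0.001]
contact_force: [-0.5, 0.2, 0.1]
gripper_width: 0.999
```

drive_tool(series=[1, 0, 0, 0, 0, 0, 0, 1, 0, 0, 0, 0, 0, 0])

```text
t: 12.88
eef_pos: [0.6313, -0.1469, 0.1261]
tool_rot: [0.001, 1.0, -0.001, -0.0]
contact_force: [-0.9, -0.7, 0.7]
gripper_width: 0.999
```

Run:
```python
from m import *
d=cam('wrist'); o=bot.get_obs(); print(o['eef_pos'].round(4),o['tool_rot'].round(4))
im=d['pixels']; cv2.imwrite('pics/w8.png',im); np.savez('w8.npz',**{k:d[k] for k in 'RtKDC'})
c=proj(d,[[.6445,-.1373,.046]])[0]; print(c)
x,y=c.astype(int); cr=im[max(y-50,0):y+50,x-50:x+50]; print(max(y-50,0),x-50)
cv2.imwrite('pics/c8.png',np.hstack([cv2.resize(cr,(400,int(400*cr.shape[0]/cr.shape[1])),interpolation=cv2.INTER_CUBIC),cv2.resize(im,(int(512*.78),400))[:int(400*cr.shape[0]/cr.shape[1])]]))
```

```text
[ 0.6313 -0.1469  0.1261] [ 4.e-04  1.e+00 -1.e-03 -2.e-04]
[243.70397772 176.0794602 ]
126 193
```

View pics/c8.png

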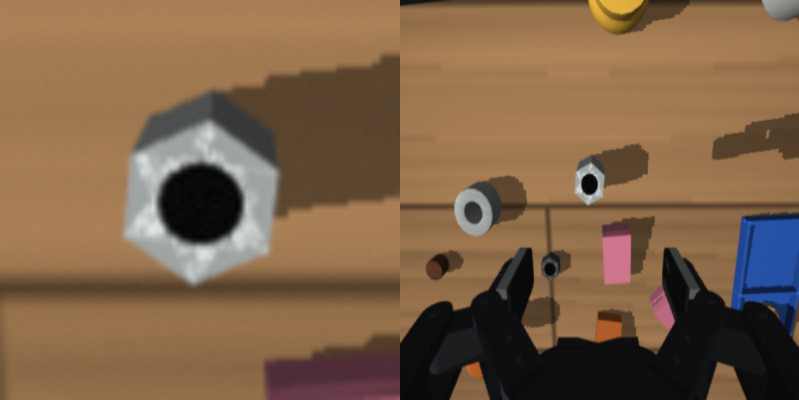

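The crop shows the hex with top corners (210,120), (278,165), (268,245), (193,285), (123,240) and (135,155) and bore at (201,203). I'll turn those into yaw and centre.

Run:
```python
from m import *
d=dict(np.load('w8.npz')); s=cam('scene')
v=np.array([(210,120),(278,165),(268,245),(193,285),(123,240),(135,155),(201,203)])/4+[193,126]
for z in (.046,):
    P=onplane(d,v,z)[:,:2]; c=P[:6].mean(0); w=P[:6]-c; a=np.arctan2(w[:,1],w[:,0])
    yaw=np.angle(np.exp(6j*a).sum())/6; print(z,c.round(4),'bore',P[6].round(4),'R',np.linalg.norm(w,axis=1).round(4),'corner yaw',yaw.round(3),((a-yaw+np.pi/6)%(np.pi/3)-np.pi/6).round(2))
print('h',tri(d,v[6],s,np.array((250,343))*.64))
```

```text
0.046 [ 0.644  -0.1369] bore [ 0.6439 -0.1369] R [0.0183 0.0187 0.0175 0.019  0.0193 0.0176] corner yaw -0.089 [-0.03  0.03  0.03 -0.02  0.02 -0.03]
h (array([ 0.64279488, -0.13666653,  0.04219341]), np.float64(0.00030440776941174474))
```

drive_tool(series=[1, 12, -9, 0, 0, 0, 0.089, 1, 0, 0, 30, 0, 0, 0, 1, 0, 0, 10, 0, 0, 0, 1, 0, 0, 0, 0, 0, 0, 1, 0, 0, 0, 0, 0, 0])

```text
t: 13.6
eef_pos: [0.6446, -0.1363, 0.0869]
tool_rot: [0.0, 0.999, -0.044, 0.001]
contact_force: [0.2, 1.0, 0.1]
gripper_width: 1.004
```

drive_tool(series=[1, -0.5, 0, 35, 0, 0, 0, 1, 0, 0, 30, 0, 0, 0, 1, 0, 0, 19, 0, 0, 0, 1, 0, 0, 0, 0, 0, 0, -1, 0, 0, 0, 0, 0, 0, -1, 0, 0, 0, 0, 0, 0, -1, 0, 0, 0, 0, 0, 0, -1, 0, 0, 0, 0, 0, 0, -1, 0, 0, 0, 0, 0, 0])

```text
t: 14.72
eef_pos: [0.6445, -0.136, 0.003]
tool_rot: [0.0, 0.999, -0.044, 0.001]
contact_force: [-0.2, -0.0, 6.2]
gripper_width: 0.365
```

drive_tool(series=[-1, 0, 0, -15, 0, 0, 0, -1, 0, 0, -40, 0, 0, 0, -1, 0, 0, -35, 0, 0, 0, -1, -13.2, 52.3, 0, 0, 0, 0, -1, -13.2, 52.3, 0, 0, 0, 0, -1, -13.2, 52.3, 0, 0, 0, 0, -1, -13.2, 52.3, 0, 0, 0, 0, -1, -13.2, 52.3, 0, 0, 0, 0, -1, 0, 0, 0, 0, 0, 0, -1, 0, 0, 30, 0, 0, 0, -1, 0, 0, 20, 0, 0, 0, -1, 0, 0, 0, 0, 0, 0])

```text
t: 16.23
eef_pos: [0.5535, -0.3888, 0.04]
tool_rot: [-0.001, 0.999, -0.044, -0.002]
contact_force: [-0.6, 0.3, -2.4]
gripper_width: 0.368
```

Run:
```python
from m import *
d=cam('wrist'); o=bot.get_obs(); print(o['eef_pos'].round(4),o['tool_rot'].round(4),o['contact_force'].round(1),o['gripper_width'])
cv2.imwrite('pics/w9.png',d['pixels'])
```

```text
[ 0.5545 -0.3895  0.0413] [-5.00e-04  9.99e-01 -4.37e-02 -8.00e-04] [-0.5 -0.3 -0.6] 0.3696851839976867
```

View pics/w9.png

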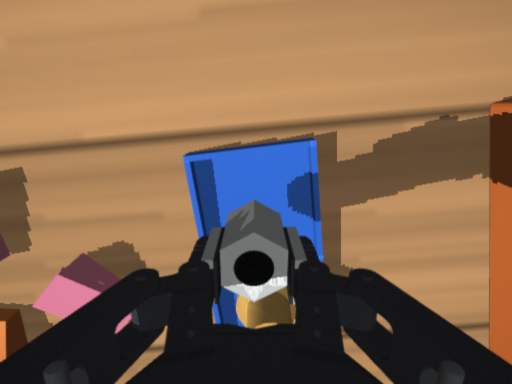

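The hex is held upright over the far blue compartment, and the nut stands in the near one. Now lowering.

drive_tool(series=[-1, 1, 0, 20, 0, 0, 0, -1, 0, 0, 10, 0, 0, 0, -1, 0, 0, 2, 0, 0, 0, -1, 0, 0, 0, 0, 0, 0])

```text
t: 16.77
eef_pos: [0.5558, -0.3905, 0.0098]
tool_rot: [-0.0, 0.999, -0.044, -0.0]
contact_force: [-0.1, -0.8, -3.1]
gripper_width: 0.362
```

drive_tool(series=[-1, 0, 0, 1, 0, 0, 0, -1, 0, 0, 1, 0, 0, 0, -1, 0, 0, 0, 0, 0, 0])

```text
t: 17.15
eef_pos: [0.5558, -0.3905, 0.0081]
tool_rot: [0.0, 0.999, -0.044, 0.0]
contact_force: [0.7, 0.5, -1.8]
gripper_width: 0.365
```

drive_tool(series=[-1, 0, 0, 1, 0, 0, 0, -1, 0, 0, 0.5, 0, 0, 0, -1, 0, 0, 0, 0, 0, 0])

```text
t: 17.52
eef_pos: [0.556, -0.3906, 0.007]
tool_rot: [0.0, 0.999, -0.044, 0.0]
contact_force: [-3.2, 1.2, 5.0]
gripper_width: 0.366
```

drive_tool(series=[1, 0, 0, 0, 0, 0, 0, 1, 0, 0, 0, 0, 0, 0, 1, 0, 0, 0, 0, 0, 0, 1, 0, 0, -15, 0, 0, 0, 1, 0, 0, -60, 0, 0, 0, 1, 0, 0, -60, 0, 0, 0, 1, -17.5, -55, 0, 0, 0, 0, 1, -17.5, -55, -4, 0, 0, 0, 1, -17.5, -55, -4, 0, 0, 0, 1, -17.5, -55, -4, 0, 0, 0, 1, -17.5, -55, -4, 0, 0, 0, 1, -17.5, -55, -4, 0, 0, 0])

```text
t: 19.02
eef_pos: [0.4801, -0.0508, 0.1628]
tool_rot: [0.0, 0.999, -0.044, 0.001]
contact_force: [1.0, -0.4, -0.4]
gripper_width: 1.0
```

drive_tool(series=[1, -17.5, -55, 0, 0, 0, 0, 1, 0, 0, 0, 0, 0, -0.088, 1, 0, 0, 0, 0, 0, 0, 1, 0, 0, 0, 0, 0, 0])

```text
t: 19.52
eef_pos: [0.468, 0.003, 0.1619]
tool_rot: [0.0, 1.0, -0.002, 0.0]
contact_force: [-0.1, -0.4, 0.1]
gripper_width: 1.003
```

Run:
```python
from m import *
d=cam('wrist'); s=cam('scene'); o=bot.get_obs(); print(o['eef_pos'].round(4),o['tool_rot'].round(4))
im=d['pixels']; np.savez('w10.npz',**{k:d[k] for k in 'RtKDC'})
cv2.imwrite('pics/w10.png',np.hstack([im[:,:],cv2.resize(s['pixels'][100:292,60:204],(288,384),interpolation=cv2.INTER_CUBIC)]))
```

```text
[0.4679 0.0029 0.1616] [ 1.0e-04  1.0e+00 -1.5e-03  2.0e-04]
```

View pics/w10.png

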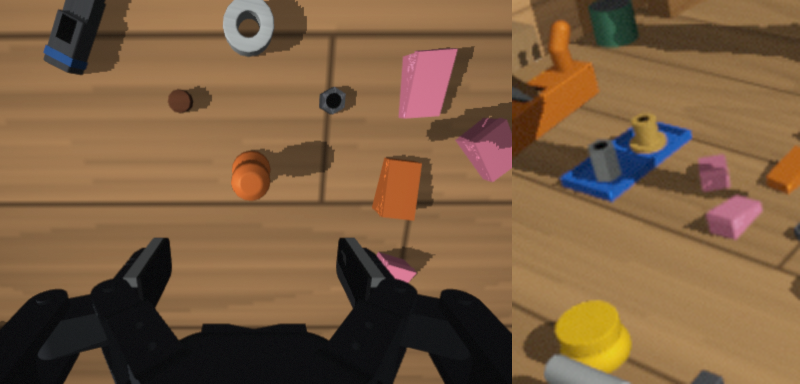

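Both parts stand upright in the blue tray. The knob head is at (250,179) and the orange wedge top at (401,187) with corners about (388,156), (422,162), (415,220), (374,210).

Run:
```python
from m import *
d=dict(np.load('w10.npz')); s=cam('scene'); t=cam('top'); t['pixels']=cv2.imread('pics/top0.png'); s0=cv2.imread('pics/scene0.png')
im=cv2.imread('pics/w10.png')[:,:512]
k=max([k for k in blobs(im[:240,200:300],'orange',100)],key=cv2.contourArea); print(k[:,0].min(0)+[200,0],k[:,0].max(0)+[200,0])
for z in (.05,.06): print(z,onplane(d,[(250.5,180),(231,180),(270.5,180)],z).round(4).tolist())
print('tri w-top',tri(d,(250.5,180),t,(258.3,205)))
ms=cv2.inRange(cv2.cvtColor(s0,cv2.COLOR_BGR2HSV),np.array((4,150,60)),np.array((14,255,255)))[180:225,235:270]; y,x=np.where(ms); print('scene knob bbox',x.min()+235,x.max()+235,y.min()+180,y.max()+180)
print('tri w-scene top', tri(d,(250.5,180),s,((x.min()+x.max())/2+235,y.min()+180+7)))
```

```text
[232 152] [268 199]
0.05 [[0.4693, 0.0071, 0.05], [0.4694, 0.0265, 0.05], [0.4692, -0.0127, 0.05]]
0.06 [[0.472, 0.007, 0.06], [0.472, 0.0256, 0.06], [0.4719, -0.0121, 0.06]]
tri w-top (array([0.47152724, 0.0055694 , 0.05866832]), np.float64(0.00292716790357479))
scene knob bbox 244 262 185 215
tri w-scene top (array([0.46983066, 0.00664286, 0.05073718]), np.float64(0.0011696791125240674))
```

drive_tool(series=[1, 3, -2, 40, 0, 0, 0, 1, 0, 0, 50, 0, 0, 0, 1, 0, 0, 35, 0, 0, 0, 1, 0, 0, 17, 0, 0, 0, 1, 0, 0, 0, 0, 0, 0, -1, 0, 0, 0, 0, 0, 0, -1, 0, 0, 0, 0, 0, 0, -1, 0, 0, 0, 0, 0, 0, -1, 0, 0, 0, 0, 0, 0, -1, 0, 0, 0, 0, 0, 0], force=30)

```text
t: 20.98
eef_pos: [0.4714, 0.0058, 0.0203]
tool_rot: [0.0, 1.0, -0.0, 0.001]
contact_force: [-0.9, 0.8, 5.5]
gripper_width: 0.432
```

drive_tool(series=[-1, 0, 0, -15, 0, 0, 0, -1, 0, 0, -35, 0, 0, 0, -1, 0, 0, -35, 0, 0, 0, -1, 18.3, -57, 0, 0, 0, 0, -1, 18.3, -57, 0, 0, 0, 0, -1, 18.3, -57, 0, 0, 0, 0, -1, 18.3, -57, 0, 0, 0, 0, -1, 18.3, -57, 0, 0, 0, 0, -1, 18.3, -57, 0, 0, 0, 0, -1, 0, 0, 0, 0, 0, 0, -1, 0, 0, 30, 0, 0, 0, -1, 0, 0, 0, 0, 0, 0])

```text
t: 22.48
eef_pos: [0.579, 0.3454, 0.0728]
tool_rot: [0.002, 1.0, -0.0, -0.002]
contact_force: [0.3, -1.0, -1.1]
gripper_width: 0.435
```

Run:
```python
from m import *
d=cam('wrist'); o=bot.get_obs(); print(o['eef_pos'].round(4),o['tool_rot'].round(4),o['contact_force'].round(1),o['gripper_width'])
for k in blobs(d['pixels'],'green',800): q=order(d,quad(k)); P=onplane(d,q,.014)[:,:2]; print(q.tolist(),P.round(4).tolist())
cv2.imwrite('pics/w11.png',d['pixels'])
```

```text
[0.58   0.3462 0.0743] [ 9.e-04  1.e+00 -6.e-04 -9.e-04] [ 0.   0.2 -1.3] 0.431872302235238
[[272.0, 325.0], [281.0, 290.0], [217.0, 278.0], [208.0, 319.0]] [[0.4523, 0.329], [0.4912, 0.3216], [0.5039, 0.379], [0.4593, 0.3891]]
[[287.0, 235.0], [314.0, 152.0], [204.0, 132.0], [190.0, 243.0]] [[0.5459, 0.318], [0.6166, 0.2996], [0.632, 0.3839], [0.5386, 0.4007]]
```

View pics/w11.png

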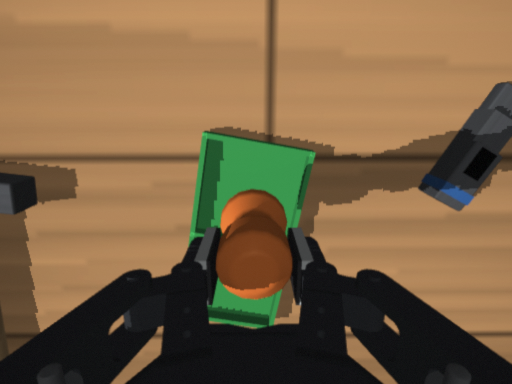

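The knob is held upright over the far green compartment. The rim corners agree with the compartment centre (0.581, 0.349). Lowering.

drive_tool(series=[-1, 0, -2, 25, 0, 0, 0, -1, 0, 0, 15, 0, 0, 0, -1, 0, 0, 7, 0, 0, 0, -1, 0, 0, 0, 0, 0, 0, -1, 0, 0, 0, 0, 0, 0])

```text
t: 23.15
eef_pos: [0.581, 0.3501, 0.0282]
tool_rot: [-0.0, 1.0, -0.0, 0.0]
contact_force: [-0.1, -0.4, -0.4]
gripper_width: 0.429
```

drive_tool(series=[-1, 0, 0, 1, 0, 0, 0, -1, 0, 0, 1, 0, 0, 0, -1, 0, 0, 0, 0, 0, 0])

```text
t: 23.52
eef_pos: [0.5805, 0.3497, 0.0254]
tool_rot: [0.0, 1.0, -0.0, -0.0]
contact_force: [-0.3, 0.1, 0.2]
gripper_width: 0.43
```

drive_tool(series=[-1, 0, 0, 1, 0, 0, 0, -1, 0, 0, 0.5, 0, 0, 0, -1, 0, 0, 0, 0, 0, 0])

```text
t: 23.9
eef_pos: [0.5807, 0.3499, 0.0245]
tool_rot: [-0.0, 1.0, -0.0, 0.0]
contact_force: [-0.8, -1.1, 5.7]
gripper_width: 0.431
```

drive_tool(series=[1, 0, 0, 0, 0, 0, 0, 1, 0, 0, 0, 0, 0, 0, 1, 0, 0, 0, 0, 0, 0, 1, 0, 0, -20, 0, 0, 0, 1, 0, 0, -50, 0, 0, 0, 1, 0, 0, -40, 0, 0, 0, 1, -14.5, 57, 0, 0, 0, 0, 1, -14.5, 57, 0, 0, 0, 0, 1, -14.5, 57, 0, 0, 0, 0, 1, -14.5, 57, 0, 0, 0, 0, 1, -14.5, 57, 0, 0, 0, 0, 1, -14.5, 57, 0, 0, 0, 0])

```text
t: 25.4
eef_pos: [0.4935, 0.0061, 0.1355]
tool_rot: [0.0, 1.0, -0.0, 0.001]
contact_force: [0.4, 0.2, 0.2]
gripper_width: 1.003
```

drive_tool(series=[1, -14.5, 57, 0, 0, 0, 0, 1, -14.5, 57, 0, 0, 0, 0, 1, -14.5, 56, 0, 0, 0, 0, 1, 0, 0, 0, 0, 0, 0, 1, 0, 0, 0, 0, 0, 0, 1, 0, 0, 0, 0, 0, 0])

```text
t: 26.15
eef_pos: [0.4507, -0.1606, 0.1345]
tool_rot: [-0.0, 1.0, 0.001, 0.001]
contact_force: [-0.7, -0.1, -0.0]
gripper_width: 1.0
```

Run:
```python
from m import *
d=cam('wrist'); s=cam('scene'); o=bot.get_obs(); print(o['eef_pos'].round(4),o['tool_rot'].round(4))
im=d['pixels']; np.savez('w12.npz',**{k:d[k] for k in 'RtKDC'})
c=proj(d,[[.45,-.162,.02]])[0].astype(int); print(c)
cr=im[c[1]-60:c[1]+60,c[0]-50:c[0]+50]; cv2.imwrite('pics/w12.png',np.hstack([cv2.resize(cr,(400,480),interpolation=cv2.INTER_CUBIC),cv2.resize(s['pixels'][220:320,340:440],(400,480),interpolation=cv2.INTER_CUBIC)]))
```

```text
[ 0.4505 -0.1608  0.1342] [-1.0e-04  1.0e+00  1.2e-03  2.0e-04]
[256 181]
```

View pics/w12.png

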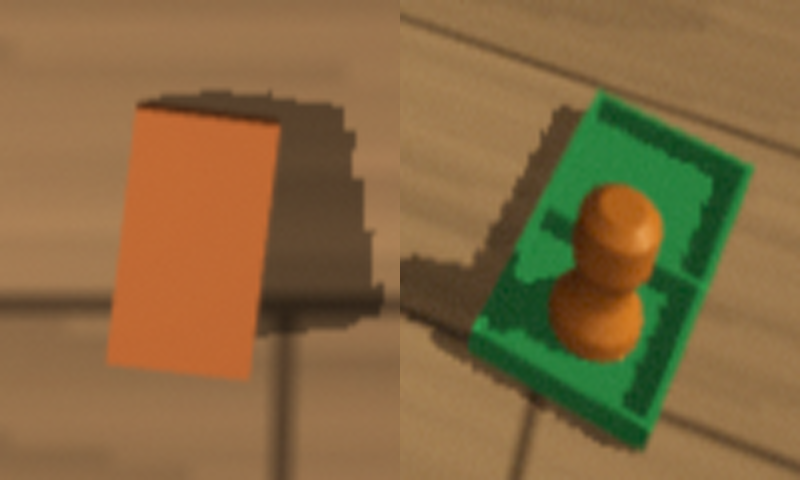

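The knob stands upright inside its compartment. The wedge top corners in the crop are (137,108), (280,124), (250,380) and (107,364).

Run:
```python
from m import *
d=dict(np.load('w12.npz')); v=np.array([(137,108),(280,124),(250,380),(107,364)])/4+[206,121]
A=onplane(d,v,.014)[:,:2]; B=onplane(d,v,.029)[:,:2]
for z in (.014,.022,.029):
    P=onplane(d,v,z)[:,:2]; print(z,'w +x',np.linalg.norm(P[0]-P[1]).round(4),'w -x',np.linalg.norm(P[2]-P[3]).round(4))
for a,b,n in((A,B,'high -x'),(B,A,'high +x')):
    Q=np.r_[a[:2],b[2:]]; ax=Q[:2].mean(0)-Q[2:].mean(0); print(n,Q.mean(0).round(4),'L',np.linalg.norm(ax).round(4),'yaw',np.arctan2(ax[1],ax[0]).round(3),Q.round(4).tolist())
w10=dict(np.load('w10.npz'))
for n,a,b in [('+x+y',(388,156),0),('+x-y',(422,162),1),('-x-y',(415,220),2),('-x+y',(374,210),3)]: print(n,tri(w10,a,d,v[b])[0].round(4))
```

```text
0.014 w +x 0.0357 w -x 0.0382
0.022 w +x 0.0347 w -x 0.0371
0.029 w +x 0.0338 w -x 0.0361
high -x [ 0.4495 -0.1603] L 0.0625 yaw -0.117 [[0.4825, -0.1462], [0.4786, -0.1816], [0.4164, -0.1746], [0.4206, -0.1387]]
high +x [ 0.4477 -0.1601] L 0.0708 yaw -0.102 [[0.4847, -0.1469], [0.4811, -0.1804], [0.4102, -0.1754], [0.4147, -0.1375]]
+x+y [ 0.4836 -0.146   0.0084]
+x-y [ 0.4792 -0.1816  0.0143]
-x-y [ 0.4178 -0.1744  0.0317]
-x+y [ 0.418  -0.1374  0.0115]
```

The high-end-at-−x reading fits: L 62.5 mm, widths about 36 mm. So the centre is (0.4495, −0.160) with yaw −0.117. I'll grip 5 mm toward the taller end.

drive_tool(series=[0.6, -6, -1, 0, 0, 0, 0.117, 0.6, 0, 0, 45, 0, 0, 0, 0.6, 0, 0, 45, 0, 0, 0, 0.6, 0, 0, 25, 0, 0, 0, 0.6, 0, 0, 10, 0, 0, 0, 0.6, 0, 0, 0, 0, 0, 0, 0.6, 0, 0, 0, 0, 0, 0])

```text
t: 27.12
eef_pos: [0.4449, -0.1612, 0.0099]
tool_rot: [0.0, 0.998, -0.058, 0.001]
contact_force: [-0.1, -0.0, -0.4]
gripper_width: 0.793
```

Run:
```python
from m import *
d=cam('wrist'); s=cam('scene'); o=bot.get_obs(); print(o['eef_pos'].round(4),o['tool_rot'].round(4),o['contact_force'].round(1),o['gripper_width'])
cv2.imwrite('pics/w13.png',np.hstack([cv2.resize(d['pixels'][150:350,140:370],(400,348)),cv2.resize(s['pixels'][140:227,150:250],(400,348),interpolation=cv2.INTER_CUBIC)]))
```

```text
[ 0.4448 -0.1614  0.0099] [ 2.000e-04  9.983e-01 -5.860e-02  1.000e-03] [-1.1 -0.2  0.6] 0.8030294341096234
```

View pics/w13.png

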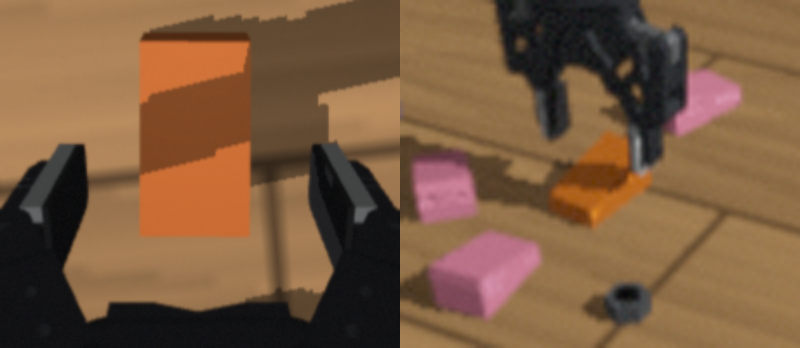

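The wedge is straight between the pads. Going down 16 mm and gripping.

drive_tool(series=[0.6, 0, 0, 10, 0, 0, 0, 0.6, 0, 0, 6, 0, 0, 0, 0.6, 0, 0, 0, 0, 0, 0, -1, 0, 0, 0, 0, 0, 0, -1, 0, 0, 0, 0, 0, 0, -1, 0, 0, 0, 0, 0, 0, -1, 0, 0, 0, 0, 0, 0], force=30)

```text
t: 28.1
eef_pos: [0.4442, -0.1612, -0.0069]
tool_rot: [0.0, 0.998, -0.059, 0.0]
contact_force: [-0.3, 0.3, 3.6]
gripper_width: 0.41
```

drive_tool(series=[-1, 0, 0, -15, 0, 0, 0, -1, 0, 0, -40, 0, 0, 0.061, -1, 0, 0, -45, 0, 0, 0, -1, -5, -58.4, 0, 0, 0, 0, -1, -5, -58.4, 0, 0, 0, 0, -1, -5, -58.4, 0, 0, 0, 0, -1, -5, -58.4, 0, 0, 0, 0, -1, -5, -58.4, 0, 0, 0, 0, -1, -5, -58.4, 0, 0, 0, 0, -1, -5, -58.4, 0, 0, 0, 0, -1, -5, -58.4, 0, 0, 0, 0, -1, -5, -58.4, 0, 0, 0, 0])

```text
t: 29.6
eef_pos: [0.493, 0.3656, 0.0939]
tool_rot: [0.0, 0.996, -0.089, 0.0]
contact_force: [1.4, 0.3, -1.1]
gripper_width: 0.415
```

drive_tool(series=[-1, 0, 0, 0, 0, 0, 0, -1, 0, 0, 25, 0, 0, 0, -1, 0, 0, 15, 0, 0, 0, -1, 0, 0, 0, 0, 0, 0, -1, 0, 0, 0, 0, 0, 0])

```text
t: 30.22
eef_pos: [0.4933, 0.3639, 0.0536]
tool_rot: [-0.0, 0.996, -0.089, 0.0]
contact_force: [-0.5, -0.8, -0.6]
gripper_width: 0.41
```

Run:
```python
from m import *
d=cam('wrist'); s=cam('scene'); o=bot.get_obs(); print(o['eef_pos'].round(4),o['tool_rot'].round(4),o['contact_force'].round(1),o['gripper_width'])
cv2.imwrite('pics/w14.png',np.hstack([cv2.resize(d['pixels'][100:340,120:400],(400,343)),cv2.resize(s['pixels'][200:320,330:450],(400,343),interpolation=cv2.INTER_CUBIC)]))
```

```text
[0.4934 0.3643 0.0538] [-5.00e-04  9.96e-01 -8.92e-02  5.00e-04] [-0.8  0.9 -0.7] 0.4134368476382667
```

View pics/w14.png

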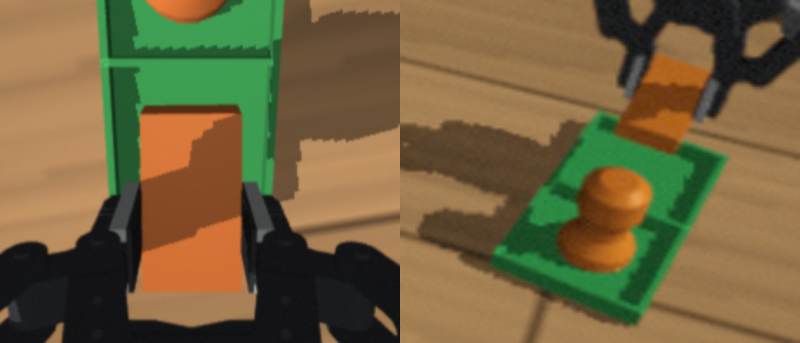

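The wedge is level, aligned with and centred over the near green compartment. Lowering.

drive_tool(series=[-1, 0, 0, 28, 0, 0, 0, -1, 0, 0, 15, 0, 0, 0, -1, 0, 0, 8, 0, 0, 0, -1, 0, 0, 0, 0, 0, 0, -1, 0, 0, 2, 0, 0, 0, -1, 0, 0, 0, 0, 0, 0])

```text
t: 31.08
eef_pos: [0.4931, 0.3643, 0.0003]
tool_rot: [-0.0, 0.996, -0.089, 0.0]
contact_force: [-0.0, 0.4, -1.0]
gripper_width: 0.418
```

drive_tool(series=[-1, 0, 0, 1, 0, 0, 0, -1, 0, 0, 1, 0, 0, 0, -1, 0, 0, 0, 0, 0, 0])

```text
t: 31.45
eef_pos: [0.4928, 0.364, -0.0022]
tool_rot: [0.0, 0.996, -0.089, -0.0]
contact_force: [-0.9, -0.1, -0.4]
gripper_width: 0.413
```

drive_tool(series=[-1, 0, 0, 1, 0, 0, 0, -1, 0, 0, 0.5, 0, 0, 0, -1, 0, 0, 0, 0, 0, 0])

```text
t: 31.82
eef_pos: [0.4929, 0.3641, -0.0028]
tool_rot: [0.0, 0.996, -0.089, 0.0]
contact_force: [-2.0, -1.7, 6.9]
gripper_width: 0.413
```

drive_tool(series=[0.1, 0, 0, 0, 0, 0, 0, 0.1, 0, 0, 0, 0, 0, 0, 0.1, 0, 0, -10, 0, 0, 0, 0.1, 0, 0, -20, 0, 0, 0, 1, 0, 0, -50, 0, 0, 0, 1, 0, 0, -50, 0, 0, 0, 1, 0, 50, -30, 0, 0, 0, 1, 0, 55, -10, 0, 0, 0, 1, 0, 55, 0, 0, 0, 0, 1, 0, 55, 0, 0, 0, 0, 1, 0, 0, 0, 0, 0, 0, 1, 0, 0, 0, 0, 0, 0])

```text
t: 33.33
eef_pos: [0.4553, 0.1533, 0.1677]
tool_rot: [-0.001, 0.996, -0.089, 0.001]
contact_force: [-0.3, -0.8, 0.6]
gripper_width: 0.994
```

Run:
```python
from m import *
w=cam('wrist'); t=cam('top'); s=cam('scene'); print(bot.get_obs()['eef_pos'],bot.get_obs()['t'])
S=s['pixels']
a=cv2.resize(S[205:315,340:450],(300,300),interpolation=cv2.INTER_CUBIC); b=cv2.resize(S[140:240,70:180],(300,300),interpolation=cv2.INTER_CUBIC)
c=cv2.resize(t['pixels'][100:292,90:440],(500,274)); e=cv2.resize(w['pixels'],(435,326))
R=np.vstack([c,np.pad(e,((0,0),(0,65),(0,0)))]); cv2.imwrite('pics/f.png',np.hstack([np.vstack([a,b]),R]))
```

```text
[0.45497961 0.15421362 0.16688625] 33.475
```

I've reached the picture limit, so the last check is done in numbers.

Run:
```python
from m import *
w=cam('wrist'); t=cam('top'); s=cam('scene'); t0=cv2.imread('pics/top0.png'); s0=cv2.imread('pics/scene0.png')
c=np.array([.5395,.3555]); R=lambda a:np.array([[np.cos(a),np.sin(a)],[-np.sin(a),np.cos(a)]])
for n,d in (('wrist',w),('scene',s)):
    m=cv2.inRange(cv2.cvtColor(d['pixels'],cv2.COLOR_BGR2HSV),np.array((4,140,40)),np.array((15,255,255)))
    for k in cv2.findContours(m,0,1)[0]:
        if cv2.contourArea(k)<60: continue
        r=cv2.minAreaRect(k); P=onplane(d,[r[0]],.026)[0]
        if P[1]>.25: 
            Q=onplane(d,cv2.boxPoints(r),.026)[:,:2]; print(n,'orange',np.round(r[0]),cv2.contourArea(k),P.round(3),'tray frame corners mm',((Q-c)@R(-.18).T*1000).round(0).tolist())
for n,a,b in (('scene',s['pixels'],s0),('top',t['pixels'],t0)):
    d=s if n=='scene' else t
    for nm,x,y in (('collar',.612,.006),('hammer',.61,.165),('pink1',.56,-.173),('pink2',.493,-.257),('pink3',.329,-.163),('nut',.472,-.393),('hex',.556,-.39)):
        u,v=proj(d,[[x,y,.02]])[0].astype(int); print(n,nm,(u,v),cv2.absdiff(a,b)[v-12:v+12,u-12:u+12].mean().round(1),end='; ')
    print()
bl=s['pixels']; k=[k for k in blobs(bl,'brass',100) if k[:,0,0].min()<140 and k[:,0,1].max()<200]
for q in k: print('nut scene',q[:,0].min(0),q[:,0].max(0))
print('expected',proj(s,[[.4725,-.393,.046],[.4725,-.393,.004]]).round(0).tolist())
```

```text
wrist orange [ 64. 168.] 2466.5 [0.498 0.357 0.026] tray frame corners mm [[-9.0, 14.0], [-8.0, -36.0], [-75.0, -27.0], [-76.0, 26.0]]
wrist orange [36. 87.] 2717.5 [0.582 0.355 0.026] tray frame corners mm [[21.0, 50.0], [63.0, 38.0], [62.0, -35.0], [19.0, -26.0]]
scene orange [396. 267.] 973.5 [0.546 0.355 0.026] tray frame corners mm [[82.0, -14.0], [-83.0, -27.0], [-81.0, 18.0], [81.0, 24.0]]
scene orange [504. 218.] 143.5 [0.274 0.576 0.026] tray frame corners mm [[-267.0, 153.0], [-319.0, 149.0], [-337.0, 187.0], [-284.0, 189.0]]
scene collar (np.int64(223), np.int64(237)) 5.4; scene hammer (np.int64(293), np.int64(260)) 4.5; scene pink1 (np.int64(170), np.int64(203)) 21.5; scene pink2 (np.int64(160), np.int64(181)) 17.8; scene pink3 (np.int64(221), np.int64(160)) 5.4; scene nut (np.int64(126), np.int64(166)) 43.7; scene hex (np.int64(106), np.int64(181)) 38.5; 
top collar (np.int64(258), np.int64(152)) 4.9; top hammer (np.int64(199), np.int64(152)) 3.8; top pink1 (np.int64(325), np.int64(173)) 9.5; top pink2 (np.int64(356), np.int64(199)) 20.8; top pink3 (np.int64(320), np.int64(260)) 5.0; top nut (np.int64(408), np.int64(208)) 46.4; top hex (np.int64(407), np.int64(177)) 35.9; 
nut scene [119 156] [136 175]
nut scene [125  58] [137  85]
expected [[125.0, 158.0], [128.0, 171.0]]
```

Run:
```python
from m import *
for n in ('top','scene'):
    for im in (cv2.imread(f'pics/{n}0.png'),cam(n)['pixels']):
        print(n,[(np.round(cv2.minAreaRect(k)[0],1).tolist(),np.round(cv2.minAreaRect(k)[1],1).tolist(),cv2.contourArea(k)) for k in blobs(im,'pink',60)])
```

```text
top [([320.8, 261.1], [16.1, 25.0], 353.5), ([357.5, 199.6], [24.4, 16.2], 349.0), ([325.5, 174.0], [24.0, 15.0], 343.5)]
top [([320.7, 261.2], [16.1, 24.7], 354.5), ([357.3, 199.9], [24.0, 15.2], 325.5), ([325.5, 174.0], [24.0, 15.0], 341.0)]
scene [([170.3, 206.8], [18.4, 26.2], 334.5), ([160.2, 186.1], [16.7, 14.5], 206.5), ([222.5, 165.0], [14.7, 24.1], 246.0)]
scene [([170.0, 207.0], [18.4, 26.9], 357.5), ([160.4, 186.2], [16.6, 13.6], 194.0), ([222.5, 165.0], [14.5, 24.2], 245.0)]
```

```bash
python3 -c "
from station import bot
print(bot.hand_in())"
```

```text
the job is handed in; nothing more can be done
None
```

I placed all four parts in the order asked and handed the job in at about 34 s. The nut and hex coupling are in the blue tray's near and far compartments. The knob and wedge are in the green tray's far and near compartments.

**Last checks:**
- **Placing:** every part was lowered until the wrist force showed contact with the compartment floor (5–7 N), then released.
- **Nut, hex and knob:** pictures taken after release show all three upright in their compartments.
- **Wedge:** I had used all 16 pictures, so I checked it by numbers only. The wrist camera puts it at (0.498, 0.357), about 6 mm from the compartment centre I aimed for and within the 80 mm compartment. In the scene camera it merged with the knob, so there was no second view of it.
- **Left alone:** the collar and hammer head show no real change in either fixed camera. The three pink wedges have not moved by more than half a pixel.

**What disagreed or failed:**
- **Fingertip position:** the fingertips sit about 30 mm farther back from the reported TCP than the text says. The first grasp therefore closed empty above the nut without touching it. I measured the offset from two views and used it for every grasp after that.
- **Camera agreement:** the wrist and top cameras differ by up to 4 mm in y.
- **Green tray height:** measured from the top and wrist views, the rim came out at 34–48 mm, against 14 mm in the text. I used the text's height there. The blue rim came out at 15–26 mm.

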